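# Put the round pastry cutters back on their stands

### The job

Put each of the three round steel pastry cutters that stand about on the table away on the wooden stand of its own size, resting level on the disc and round the boss in its middle: small on small, medium on medium and large on large. Leave the two square cutters where they stand.

Things in the scene. Friction and masses are not known exactly. Their poses are not given: they have to be found in the camera images.
- round_small_center (a point): small round pastry cutter: an upright open steel ring, 36 mm outside diameter, 32 mm high, wall 2.5 mm, hollow right through (inside diameter 31 mm), loose, 40 g or so. The point is the ring's centre, half-way up (16 mm above its lower edge); z is the ring's axis, up. Can be gripped across its outside from any side.
- round_medium_center (a point): medium round pastry cutter: an upright open steel ring, 48 mm outside diameter, 32 mm high, wall 2.5 mm, hollow right through (inside diameter 43 mm), loose, 55 g or so. The point is the ring's centre, half-way up (16 mm above its lower edge); z is the ring's axis, up. Can be gripped across its outside from any side.
- round_large_center (a point): large round pastry cutter: an upright open steel ring, 60 mm outside diameter, 32 mm high, wall 2.5 mm, hollow right through (inside diameter 55 mm), loose, 70 g or so. The point is the ring's centre, half-way up (16 mm above its lower edge); z is the ring's axis, up. Can be gripped across its outside from any side.
- stand_small_seat (a point): storage stand for the small round cutter, fixed to the table: a pale wooden disc 60 mm in diameter and 8 mm thick with a round boss 16 mm in diameter standing 12 mm up from its middle; the small cutter goes over the boss, with 7.5 mm of play all round, and rests on the disc. The point is the centre of the disc's upper face (8 mm above the table); z is up.
- stand_medium_seat (a point): storage stand for the medium round cutter, fixed to the table: a pale wooden disc 72 mm in diameter and 8 mm thick with a round boss 28 mm in diameter standing 12 mm up from its middle; the medium cutter goes over the boss, with 7.5 mm of play all round, and rests on the disc. The point is the centre of the disc's upper face (8 mm above the table); z is up.
- stand_large_seat (a point): storage stand for the large round cutter, fixed to the table: a pale wooden disc 84 mm in diameter and 8 mm thick with a round boss 40 mm in diameter standing 12 mm up from its middle; the large cutter goes over the boss, with 7.5 mm of play all round, and rests on the disc. The point is the centre of the disc's upper face (8 mm above the table); z is up.
- square_small_center (a point): small square pastry cutter: open steel square 38 x 38 mm outside, 32 mm high, wall 2.5 mm, loose, not to be moved. The point is its centre, half-way up; x and y run across its sides, z up.
- square_large_center (a point): large square pastry cutter: open steel square 52 x 52 mm outside, 32 mm high, wall 2.5 mm, loose, not to be moved. The point is its centre, half-way up; x and y run across its sides, z up.
- paste_lump: round lump of pale greyish-brown paste wrapped in film, 53 x 59 x 30 mm, a bystander fixed to the table. Origin at the centre of its underside, z up.
Things that resemble listed ones, but are neither listed nor needed, are in the scene too. What is shaped like the part that bears round_medium_center but turquoise or yellow is not meant.

How it is judged:
At the end, for the whole second after the job is handed in: Each round cutter rests on the stand of its own size: centre within 10 mm of the stand's centre, its lower edge on the disc (within 3 mm in height), its axis within 0.1 rad of vertical, released and at rest; neither square cutter has been moved more than 20 mm or tipped over (horizontal distance between round_small_center and stand_small_seat below 0.01 m and z of round_small_center in the frame of stand_small_seat between 0.013 and 0.019 m and angle between each of round_small_center, round_medium_center, round_large_center's own z axis and vertical below 0.1 rad and linear speed of each of round_small, round_medium, round_large below 0.02 m/s and horizontal distance between round_medium_center and stand_medium_seat below 0.01 m and z of round_medium_center in the frame of stand_medium_seat between 0.013 and 0.019 m and horizontal distance between round_large_center and stand_large_seat below 0.01 m and z of round_large_center in the frame of stand_large_seat between 0.013 and 0.019 m and distance of each of square_small_center, square_large_center from where it was at the start of the episode below 0.02 m and angle between each of square_small_center, square_large_center's own z axis and vertical below 0.5 rad); the robot touches nothing.
It fails at once if the small square cutter is moved more than 20 mm or tipped (distance of square_small_center from where it was at the start of the episode above 0.02 m or angle between square_small_center's own z axis and vertical above 0.5 rad).
It fails at once if the large square cutter is moved more than 20 mm or tipped (distance of square_large_center from where it was at the start of the episode above 0.02 m or angle between square_large_center's own z axis and vertical above 0.5 rad).
It also fails if it takes over 83 s, if anything falls off the work surface, if the arm or the gripper's body presses on something with over 40 N, if the wrist force passes 120 N, or if a joint passes its speed limit or range.

### The arm

A 6-joint arm with a two-finger parallel gripper is mounted at the origin on a cart in front of the work surface, level with it; the furniture and walls round the work are solid. World frame = base frame: x ahead of the robot, y to its left, z up, the work surface at z = 0. Lengths are in m, angles in rad, forces in N, time in s.
With the tool pointing down it reaches from about 0.4 to 0.825 m from the base axis. Payload 7 kg.
Tool frame: the origin (TCP) lies on the centre line of the jaws, within the pads' length; the fingertips stand 11 mm ahead of it and the grasp point (between the pads) lies 8 mm behind it; z points along the fingers, y is the direction in which the jaws open and shut (so a half turn about z gives the same grasp; the last joint's range is limited). The gripper opens to 88 mm and grips with 3 to 60 N. Pads are 19 mm wide; open, the fingers measure 130 mm over their backs; the gripper's body (78 mm by 193 mm) begins 47 mm behind the grasp point.
Start: joints at [1.539, 0.359, 0.012, 0, -1.224, -0.288], TCP at [0.212, 0.641, 0.238] pointing down, gripper open.
Joint ranges: [-3.07, 3.07], [-1.43, 2.12], [-1.02, 1.25], [-3.03, 1.67], [-3.05, -0], [-3.03, 3.03]. Speed limits (rad/s): [2.39, 2.39, 3.01, 3.14, 3.14, 3.14].

### API

Orientations are given as [roll, pitch, yaw] about the fixed x, y, z axes, in that order (R = Rz(yaw) Ry(pitch) Rx(roll)).
In Python, from station import * gives the robot as it stands.
- The arm moves only by the tool play_rows, never from a script. Its argument "targets" is a list of rows, each a list of 7 numbers: the turn, a rotation vector about the world's x, y, z in rad, then the shift along the world's x, y, z in m, then the opening, from 0 (shut) to 1 (fully open). A call has 1 to 12 rows; each row shifts and turns the pose as measured when the row begins; what a row does not reach is not made up. A row lasts 1/8 s, in which the tool goes at most 62.5 mm and 10.7 degrees, less where a joint would pass 70% of its speed; a pose out of reach is approached as far as the arm can. A call is refused whole if a number of a shift passes 0.0625 or a number of a turn 0.188, either way. A call with a gripper value outside its range is refused whole. The fingers move at their own pace and stop on an object; "grip_force" is the grip in N (left out, the last holds). Time passes only in rows, so rows that do not move let the fingers close. It gives the time, the measured TCP pose, the force and the opening at its end, in the units of the state.
- get_state(): the state, without advancing time (a new reading comes with each control period).
- grab_frame(name): name is "scene" or "top" or "wrist"; returns (picture, depth): 420x560x3 uint8, blue, green, red; 420x560 float32, m along the optical axis (not along the pixel's ray), 0 where there is no reading.
- camera_params(name): a dict with "camera_matrix" (3x3 intrinsics, pixels), "extrinsics" (4x4, takes a point from world to camera coordinates); the wrist camera has in their place "hand_eye" (4x4, takes a point from camera to tool coordinates, whose origin is the TCP and whose axes are the flange's). Camera axes: x right, y up, looking along -z (the intrinsics and any distortion apply to the point x, -y, -z); pixel columns grow to the right and rows downward; lengths in m; the calibration is good to about 2 mm. A picture is of the moment at which its call begins: read the wrist's pose just before it. camera_params takes no time and is no camera call.
- job_done(): hands the job in, once; it reports no verdict.
The state is a dict: "t": time; "q": joint angles; "qd": joint speeds; "joint_efforts": joint torques, N m; "eef_pos": TCP position; "ee_rot": TCP orientation; "force": force on the tool from outside, world axes, zero at the start; "moment": the same for the moment, N m; "width": finger opening in m.
Only numpy, scipy, OpenCV 4.12 (cv2) and the standard library are available. Lean on these libraries where they do the work, as an engineer would, in place of code of your own. Each camera call takes 0.05 s, during which the arm holds its last target.

## Working session

There is one attempt and no reset: what is moved stays moved. The work goes in short steps, Python scripts to look and compute and a tool call to move; the robot and the scene stay as the last step left them, time stands still between calls to the robot, and variables do not carry over. Pictures are saved under pics/ and viewed, and the job is handed in when it is done.

Besides the shell and the picture viewer there is one more tool, called after "Call:" as name(argument=value, ...), one argument or row to a line, values as JSON. play_rows: Moves the arm, as the interface text tells. Its arguments: {"type":"object","properties":{"targets":{"type":"array","items":{"type":"array","items":{"type":"number"}}},"grip_force":{"type":"number"}},"required":["targets"]}

```bash
mkdir -p pics; ls
python3 - <<'E'
from station import *
import cv2, numpy as np
print(get_state())
for n in("scene","top","wrist"):
    p=camera_params(n); print(n,{k:np.round(np.array(v),4).tolist() if not isinstance(v,str) else v for k,v in p.items()})
for n in("scene","top"):
    im,d=grab_frame(n); cv2.imwrite(f"pics/{n}0.png",im); np.save(f"{n}0.npy",d)
E
```

```text
pics
{'t': 0.0, 'q': array([ 1.53909808e+00,  3.59395349e-01,  1.10836044e-02, -3.51159052e-04,
       -1.22411531e+00, -2.88108165e-01]), 'qd': array([-0.00042489,  0.00139776, -0.00025193,  0.00089244,  0.00163937,
       -0.00052551]), 'joint_efforts': array([ 1.67765702e-04, -5.82711446e+01,  2.93071425e+01,  6.99704468e+00,
        7.23727353e-03, -1.47802734e-04]), 'eef_pos': array([0.21207916, 0.64032738, 0.2366278 ]), 'ee_rot': array([ 3.13993534e+00, -1.46890563e-04, -3.19925872e-01]), 'force': array([ 0.78384887,  0.30764254, -0.19915165]), 'moment': array([-0.04768316,  0.0428214 ,  0.0107775 ]), 'width': 0.08762431205477143}
scene {'camera_matrix': [[441.3953, 0.0, 281.2049], [0.0, 441.3953, 206.2785], [0.0, 0.0, 1.0]], 'extrinsics': [[-0.6464, -0.763, -0.0049, 0.3401], [0.4131, -0.3554, 0.8385, -0.2386], [-0.6414, 0.54, 0.5449, -0.6396], [0.0, 0.0, 0.0, 1.0]]}
top {'camera_matrix': [[439.8682, 0.0, 279.744], [0.0, 439.8682, 209.1636], [0.0, 0.0, 1.0]], 'extrinsics': [[-0.009, -0.9999, 0.0127, 0.0136], [0.9822, -0.0064, 0.1879, -0.4851], [-0.1878, 0.0142, 0.9821, -1.0204], [0.0, 0.0, 0.0, 1.0]]}
wrist {'camera_matrix': [[314.581, 0.0, 275.2479], [0.0, 314.581, 204.8679], [0.0, 0.0, 1.0]], 'hand_eye': [[0.0007, 0.9548, 0.2973, 0.0808], [1.0, -0.0006, -0.0003, -0.0003], [-0.0001, 0.2973, -0.9548, -0.1476], [0.0, 0.0, 0.0, 1.0]]}
```

View pics/scene0.png

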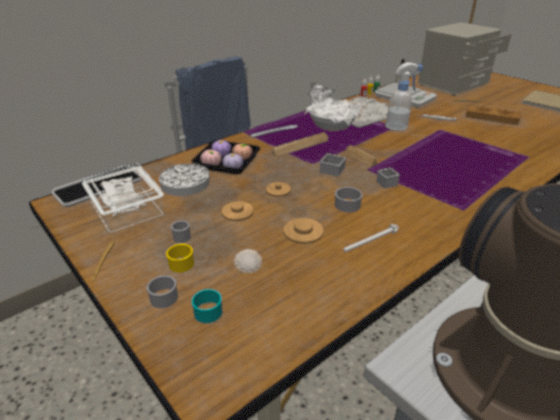

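View pics/top0.png

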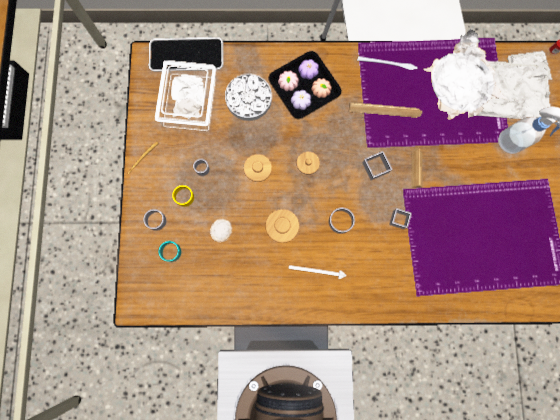

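```bash
cat > h.py <<'E'
from station import *
import cv2, numpy as np
from scipy.spatial.transform import Rotation as Ro
def pix2w(P,uv,z,T=None):
    "pixel -> world on plane z; T world->cam"
    K=np.array(P["camera_matrix"]); T=np.array(P["extrinsics"]) if T is None else T
    uv=np.atleast_2d(uv).astype(float)
    d=cv2.undistortPoints(uv.reshape(-1,1,2),K,None).reshape(-1,2)
    r=np.c_[d[:,0],-d[:,1],-np.ones(len(d))]
    R=T[:3,:3];C=-R.T@T[:3,3]; w=r@R
    return C+w*((z-C[2])/w[:,2])[:,None]
def w2pix(P,X,T=None):
    K=np.array(P["camera_matrix"]); T=np.array(P["extrinsics"]) if T is None else T
    c=np.atleast_2d(X)@T[:3,:3].T+T[:3,3]
    return np.c_[K[0,2]+K[0,0]*c[:,0]/-c[:,2],K[1,2]-K[1,1]*c[:,1]/-c[:,2]]
def wristT(s):
    H=np.array(camera_params("wrist")["hand_eye"]); M=np.eye(4)
    M[:3,:3]=Ro.from_euler("xyz",s["ee_rot"]).as_matrix(); M[:3,3]=s["eef_pos"]
    return np.linalg.inv(M@H)
E
python3 - <<'E'
from h import *
P=camera_params("top")
im=cv2.imread("pics/top0.png"); d=np.load("top0.npy")
for n,(u,v),z in [("rs",(201,167),.032),("rm",(153,219),.032),("rl",(342,220),.032),("ss",(308,162),.008),("sm",(257,167),.008),("sl",(282,225),.008),("sqb",(377,166),.032),("sqs",(401,218),.032),("yel",(183,195),.032),("tur",(169,252),.032),("lump",(221,230),.015)]:
    print(n,pix2w(P,(u,v),z).round(3), d[v,u])
c=im[130:280,130:430]; cv2.imwrite("pics/crop0.png",cv2.resize(c,(800,400),interpolation=cv2.INTER_CUBIC))
E
```

```text
rs [[0.596 0.205 0.032]] 1.1333876
rm [[0.465 0.319 0.032]] 1.101621
rl [[ 0.46  -0.143  0.032]] 1.1101519
ss [[ 0.615 -0.064  0.008]] 1.1164205
sm [[0.603 0.066 0.008]] 1.1117239
sl [[0.452 0.004 0.008]] 1.0877324
sqb [[ 0.597 -0.236  0.032]] 1.139157
sqs [[ 0.464 -0.288  0.032]] 1.1137346
yel [[0.525 0.248 0.032]] 1.115494
tur [[0.385 0.277 0.032]] 1.0938245
lump [[0.44  0.155 0.015]] 1.0725279
```

View pics/crop0.png

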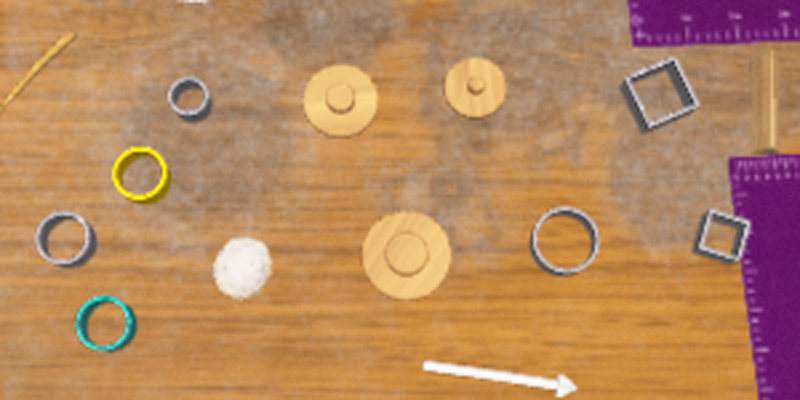

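```bash
cat >> h.py <<'E'
def rect(P,im,cx,cy,z,half=.06,s=.0004,T=None):
    "rectified patch: row grows with +x, col with +y"
    n=int(2*half/s)+1
    g=np.linspace(-half,half,n); X,Y=np.meshgrid(cx+g,cy+g,indexing="ij")
    p=w2pix(P,np.c_[X.ravel(),Y.ravel(),np.full(X.size,z)],T).astype(np.float32)
    return cv2.remap(im,p[:,0].reshape(n,n),p[:,1].reshape(n,n),cv2.INTER_LINEAR)
def fitcircle(P,im,cx,cy,z,r,mode,T=None,rng=.02,s=.0004):
    """mode 'rim': bright annulus r-2.5mm..r ; 'disc': inside/outside contrast at r"""
    half=r+rng+.008
    a=rect(P,im,cx,cy,z,half,s,T).astype(np.float32)
    if mode=="rim": f=a.min(2)
    else: f=a[:,:,1]
    k=int((r+.006)/s); g=np.arange(-k,k+1)*s; R=np.hypot(*np.meshgrid(g,g,indexing="ij"))
    if mode=="rim": t=((R<r)&(R>r-.0025)).astype(np.float32)
    else: t=(R<r).astype(np.float32); 
    t[(R>r+.005)]=t[R<=r+.005].mean()
    m=cv2.matchTemplate(f,t,cv2.TM_CCOEFF_NORMED)
    _,v,_,(jx,ix)=cv2.minMaxLoc(m); n0=(m.shape[0]-1)/2
    return cx+(ix-n0)*s, cy+(jx-n0)*s, v
OBJ=dict(rs=(.596,.205,.032,.018,"rim"),rm=(.465,.319,.032,.024,"rim"),rl=(.46,-.143,.032,.030,"rim"),
 ss=(.615,-.064,.008,.030,"disc"),sm=(.603,.066,.008,.036,"disc"),sl=(.452,.004,.008,.042,"disc"))
E
python3 - <<'E'
from h import *
for n in("top","scene"):
  P=camera_params(n); im=cv2.imread(f"pics/{n}0.png")
  for k,(x,y,z,r,m) in OBJ.items():
    print(n,k,np.round(fitcircle(P,im,x,y,z,r,m),4))
    if m=="disc": print("   boss",np.round(fitcircle(P,im,x,y,.020,r-.022,m),4))
E
```

```text
top rs [0.6006 0.2076 0.6874]
top rm [0.4666 0.319  0.6865]
top rl [ 0.4612 -0.1422  0.7109]
top ss [ 0.6154 -0.064   0.6833]
   boss [ 0.6198 -0.042   0.3333]
top sm [0.603  0.0656 0.6625]
   boss [0.591  0.0872 0.3854]
top sl [0.452  0.0036 0.6413]
   boss [ 0.4608 -0.0168  0.3303]
scene rs [0.5986 0.208  0.5066]
scene rm [0.465  0.3186 0.5826]
scene rl [ 0.4604 -0.1426  0.4147]
scene ss [ 0.6134 -0.0632  0.519 ]
   boss [ 0.6202 -0.0504  0.4163]
scene sm [0.6014 0.0656 0.5305]
   boss [0.5806 0.05   0.4106]
scene sl [0.4504 0.004  0.471 ]
   boss [ 0.4536 -0.0008  0.3273]
```

Candidates (top view): grey rings at (201,167) small, (153,219) medium and (342,220) large. Decoys are turquoise (169,252) and yellow (183,195). Squares are at (377,166) and (401,218). Stands are at (308,162) small, (257,167) medium and (282,225) large. The crop confirms the three grey round rings and their sizes. I'm starting with the medium ring.

Call:
play_rows(
  targets=[
    [0, 0, 0, 0.032, -0.04, -0.01, 0.95],
    [0, 0, 0, 0.032, -0.04, -0.01, 0.95],
    [0, 0, 0, 0.032, -0.04, -0.01, 0.95],
    [0, 0, 0, 0.032, -0.04, -0.01, 0.95],
    [0, 0, 0, 0.032, -0.04, -0.01, 0.95],
    [0, 0, 0, 0.032, -0.04, -0.01, 0.95],
    [0, 0, 0, 0.032, -0.04, -0.01, 0.95],
    [0, 0, 0, 0.03, -0.041, -0.01, 0.95],
  ],
  grip_force=20,
)

```text
t: 1.1
eef_pos: [0.4692, 0.3106, 0.1516]
ee_rot: [3.137, 0.0, -0.314]
force: [0.8, 0.6, 0.2]
width: 0.0835
```

Run:
```python
from h import *
s=get_state(); im,d=grab_frame("wrist"); cv2.imwrite("pics/w1.png",im)
T=wristT(s);P=camera_params("wrist"); print(s["eef_pos"],s["ee_rot"])
print(w2pix(P,[.466,.319,.032],T), fitcircle(P,im,.466,.319,.032,.024,"rim",T))
```

```text
[0.46923815 0.31062607 0.15157845] [ 3.13685440e+00  2.88284702e-04 -3.13815977e-01]
[[267.07697668 208.31281136]] (0.4652, 0.319, 0.8227564096450806)
```

View pics/w1.png

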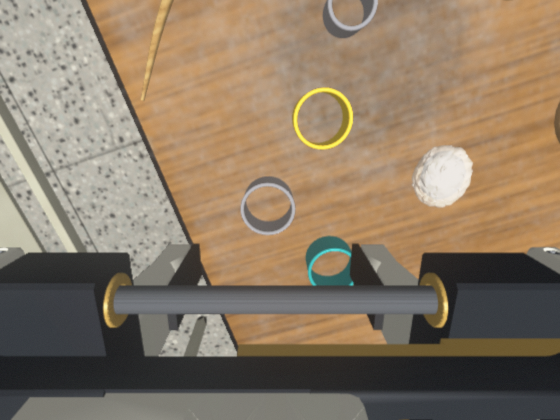

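The wrist view shows the grey ring at (268,208), yellow at (323,118) and turquoise under the jaw at (332,265). The fit agrees within 1 mm, so I'm descending.

Call:
play_rows(
  targets=[
    [0, 0, 0, -0.002, 0.005, -0.04, 0.95],
    [0, 0, 0, -0.002, 0.003, -0.04, 0.95],
    [0, 0, 0, 0, 0, -0.03, 0.95],
    [0, 0, 0, 0, 0, 0, 0.95],
  ],
)

```text
t: 1.65
eef_pos: [0.4674, 0.3109, 0.0367]
ee_rot: [3.133, 0.002, -0.322]
force: [0.1, 0.0, 0.5]
width: 0.0832
```

Call:
play_rows(
  targets=[
    [0.008, 0, 0, -0.001, 0.008, 0, 0.95],
    [0, 0, 0, 0, 0, -0.015, 0.95],
    [0, 0, 0, 0, 0, -0.003, 0.95],
  ],
)

```text
t: 2.02
eef_pos: [0.4676, 0.3214, 0.0208]
ee_rot: [-3.138, 0.003, -0.321]
force: [-0.8, 0.3, -0.3]
width: 0.0832
```

Call:
play_rows(
  targets=[
    [0, 0, 0, -0.001, -0.002, -0.004, 0.95],
    [0, 0, 0, 0, 0, 0, 0.4],
    [0, 0, 0, 0, 0, 0, 0.4],
    [0, 0, 0, 0, 0, 0, 0.4],
    [0, 0, 0, 0, 0, 0, 0.4],
  ],
)

```text
t: 2.65
eef_pos: [0.4669, 0.3196, 0.0175]
ee_rot: [-3.137, 0.002, -0.321]
force: [0.0, 1.1, -0.6]
width: 0.049
```

Call:
play_rows(
  targets=[
    [0, 0, 0, 0, 0, 0, 0.4],
    [0, 0, 0, 0, 0, 0.02, 0.4],
    [0, 0, 0, 0, 0, 0.04, 0.4],
    [0, 0, 0, 0, 0, 0.02, 0.4],
  ],
)

```text
t: 3.15
eef_pos: [0.4656, 0.318, 0.0973]
ee_rot: [3.142, 0.004, -0.321]
force: [0.4, -0.2, -0.7]
width: 0.0477
```

Call:
play_rows(
  targets=[
    [0, 0, 0, 0.0225, -0.042, 0, 0.4],
    [0, 0, 0, 0.0225, -0.042, 0, 0.4],
    [0, 0, 0, 0.0225, -0.042, 0, 0.4],
    [0, 0, 0, 0.0225, -0.042, 0, 0.4],
    [0, 0, 0, 0.0225, -0.042, 0, 0.4],
    [0, 0, 0, 0.0225, -0.04, 0, 0.4],
    [0, 0, 0, 0, 0, 0, 0.4],
  ],
)

```text
t: 4.03
eef_pos: [0.6046, 0.0621, 0.0998]
ee_rot: [-3.137, 0.001, -0.317]
force: [-0.9, -0.9, -0.4]
width: 0.0475
```

Run:
```python
from h import *
s=get_state(); im,d=grab_frame("wrist"); cv2.imwrite("pics/w2.png",im)
T=wristT(s);P=camera_params("wrist"); print(s["eef_pos"],s["ee_rot"],s["width"])
zr=s["eef_pos"][2]-.0175+.032
x,y=s["eef_pos"][:2]
print("ring",fitcircle(P,im,x,y,zr,.024,"rim",T,rng=.012))
for k in("sm","ss"):print(k,fitcircle(P,im,*OBJ[k],T))
im,d=grab_frame("top"); cv2.imwrite("pics/t2.png",im)
P=camera_params("top")
print("ring top",fitcircle(P,im,x,y,zr,.024,"rim",rng=.012))
```

```text
[0.60455446 0.06213299 0.0998171 ] [-3.13653888e+00  1.47946239e-03 -3.17432367e-01] 0.04751267413389327
ring (np.float64(0.6029544551904442), np.float64(0.062932993744769), 0.5687201619148254)
sm (0.6006, 0.066, 0.2525710165500641)
ss (0.6134, -0.064, 0.6754379272460938)
ring top (np.float64(0.6033544551904443), np.float64(0.06333299374476901), 0.08331548422574997)
```

View pics/w2.png

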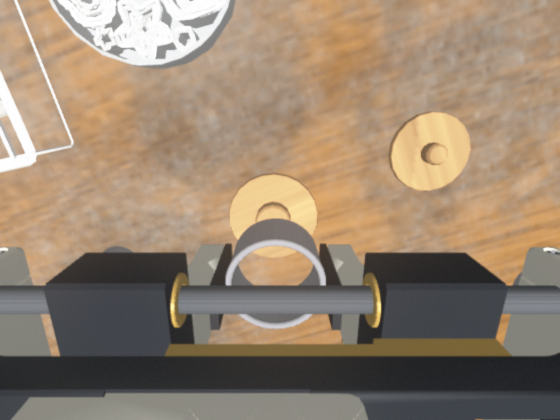

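The ring sits between the jaws at (275,280), just short of the stand at (273,213) in perspective. I'm correcting and lowering.

Call:
play_rows(
  targets=[
    [-0.004, 0, 0, -0.002, 0.003, -0.025, 0.4],
    [0, 0, 0, 0, 0, -0.02, 0.4],
    [0, 0, 0, 0, 0, 0, 0.4],
  ],
)

```text
t: 4.5
eef_pos: [0.6005, 0.0703, 0.0546]
ee_rot: [-3.139, -0.0, -0.312]
force: [-0.2, 0.2, -0.5]
width: 0.0479
```

Call:
play_rows(
  targets=[
    [0, 0, 0, 0.002, -0.005, 0, 0.4],
    [0, 0, 0, 0, 0, -0.01, 0.4],
    [0, 0, 0, 0, 0, 0, 0.4],
  ],
)

```text
t: 4.88
eef_pos: [0.6033, 0.0667, 0.0461]
ee_rot: [-3.138, -0.002, -0.31]
force: [-0.2, -1.2, -0.1]
width: 0.0477
```

Call:
play_rows(
  targets=[
    [0, 0, 0, 0, -0.001, -0.012, 0.4],
    [0, 0, 0, 0, 0, -0.005, 0.4],
    [0, 0, 0, 0, 0, 0, 0.4],
  ],
)

```text
t: 5.25
eef_pos: [0.6034, 0.0655, 0.0281]
ee_rot: [-3.137, -0.003, -0.31]
force: [0.5, -1.1, -1.3]
width: 0.0479
```

Call:
play_rows(
  targets=[
    [0, 0, 0, 0, 0, -0.002, 0.4],
    [0, 0, 0, 0, 0, 0, 0.4],
    [0, 0, 0, 0, 0, 0, 0.9],
    [0, 0, 0, 0, 0, 0, 0.9],
    [0, 0, 0, 0, 0, 0, 0.9],
  ],
)

```text
t: 5.88
eef_pos: [0.604, 0.0657, 0.0267]
ee_rot: [-3.137, -0.004, -0.31]
force: [-0.1, -0.5, -0.0]
width: 0.0728
```

Call:
play_rows(
  targets=[
    [0, 0, 0, 0, 0, 0.03, 0.95],
    [0, 0, 0, 0, 0, 0.04, 0.95],
    [0.004, 0, 0, 0, 0.04, 0.03, 0.95],
    [0, 0, 0, -0.001, 0.05, 0.01, 0.95],
    [0, 0, 0, -0.001, 0.05, 0, 0.95],
    [0, 0, 0, 0, 0, 0, 0.95],
  ],
)

```text
t: 6.62
eef_pos: [0.6015, 0.209, 0.1415]
ee_rot: [-3.131, -0.003, -0.312]
force: [-0.5, -0.3, -0.3]
width: 0.0831
```

Run:
```python
from h import *
s=get_state(); im,d=grab_frame("wrist"); cv2.imwrite("pics/w3.png",im)
T=wristT(s);P=camera_params("wrist"); print(s["eef_pos"],s["ee_rot"],s["width"])
print("rs",fitcircle(P,im,.599,.2078,.032,.018,"rim",T,rng=.012))
im,d=grab_frame("top"); cv2.imwrite("pics/t3.png",cv2.resize(im[130:280,130:430],(800,400),interpolation=cv2.INTER_CUBIC))
P=camera_params("top")
print("rm top",fitcircle(P,im,.602,.0657,.04,.024,"rim",rng=.012))
```

```text
[0.60152988 0.20903812 0.1414906 ] [-3.13088762e+00 -2.89915686e-03 -3.12342913e-01] 0.08311197876104844
rs (0.599, 0.2078, 0.8290659189224243)
rm top (0.6032, 0.0657, 0.6129624843597412)
```

View pics/w3.png

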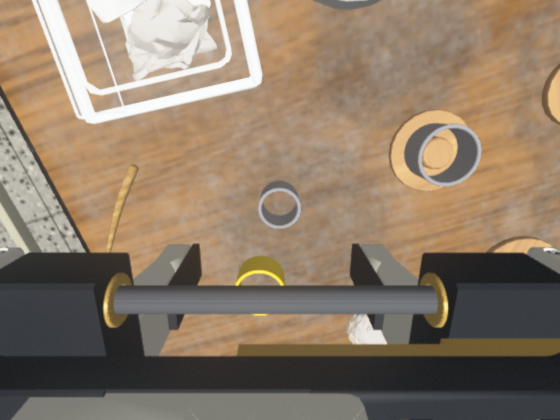

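View pics/t3.png

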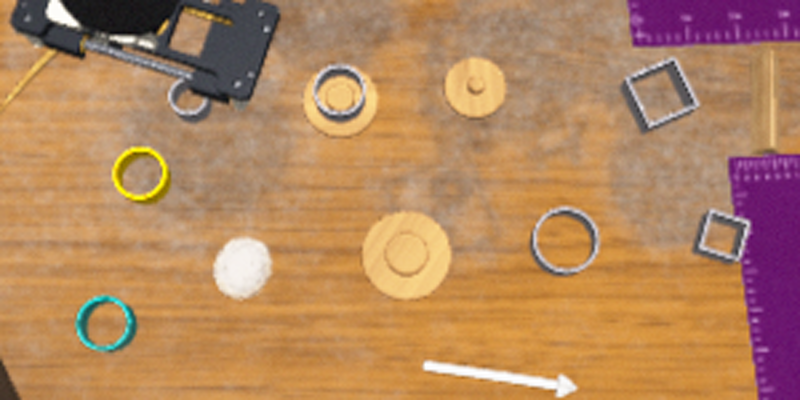

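Medium is seated round the boss (crop 340,90). The small ring is at (280,207) in the wrist view. Descending on it.

Call:
play_rows(
  targets=[
    [-0.01, 0, 0, -0.0025, -0.001, -0.04, 0.95],
    [0, 0, 0, 0, 0, -0.04, 0.95],
    [0, 0, 0, 0, 0, -0.02, 0.75],
    [0, 0, 0, 0, 0, 0, 0.75],
  ],
)

```text
t: 7.22
eef_pos: [0.5987, 0.2008, 0.0393]
ee_rot: [3.142, -0.006, -0.318]
force: [-0.4, -0.3, 0.5]
width: 0.0692
```

Call:
play_rows(
  targets=[
    [0, 0.004, 0, 0, 0.007, -0.005, 0.75],
    [0, 0, 0, 0, 0, -0.012, 0.75],
    [0, 0, 0, 0, 0, 0, 0.75],
  ],
)

```text
t: 7.6
eef_pos: [0.6001, 0.2078, 0.0235]
ee_rot: [-3.141, -0.004, -0.32]
force: [0.8, 0.8, -0.2]
width: 0.0657
```

Call:
play_rows(
  targets=[
    [0, 0, 0, -0.001, 0, -0.006, 0.7],
    [0, 0, 0, 0, 0, 0, 0.3],
    [0, 0, 0, 0, 0, 0, 0.3],
    [0, 0, 0, 0, 0, 0, 0.3],
    [0, 0, 0, 0, 0, 0, 0.3],
    [0, 0, 0, 0, 0, 0, 0.3],
  ],
)

```text
t: 8.35
eef_pos: [0.5995, 0.2083, 0.0183]
ee_rot: [-3.139, -0.005, -0.319]
force: [-0.3, 0.7, -0.2]
width: 0.0354
```

Call:
play_rows(
  targets=[
    [0, 0, 0, 0, 0, 0.02, 0.3],
    [0, 0, 0, 0, 0, 0.04, 0.3],
    [0, 0, 0, 0, 0, 0.04, 0.3],
    [0, 0, 0, 0.002, -0.045, 0.01, 0.3],
    [0, 0, 0, 0.002, -0.045, 0, 0.3],
    [0, 0, 0, 0.002, -0.045, 0, 0.3],
    [0, 0, 0, 0.003, -0.045, 0, 0.3],
    [0, 0, 0, 0.003, -0.045, 0, 0.3],
    [0, 0, 0, 0.003, -0.042, 0, 0.3],
    [0, 0, 0, 0, 0, 0, 0.3],
  ],
)

```text
t: 9.6
eef_pos: [0.6136, -0.0664, 0.1322]
ee_rot: [-3.139, -0.006, -0.317]
force: [0.4, 0.7, -0.5]
width: 0.0358
```

```bash
cat > look.py <<'E'
import sys
from h import *
tag,r,zg,k=sys.argv[1],float(sys.argv[2]),float(sys.argv[3]),sys.argv[4]
s=get_state(); im,d=grab_frame("wrist"); cv2.imwrite(f"pics/{tag}.png",im)
T=wristT(s);P=camera_params("wrist"); print(s["eef_pos"],s["ee_rot"],s["width"])
x,y,z=s["eef_pos"]
print("held",np.round(fitcircle(P,im,x,y,z-zg+.032,r,"rim",T,rng=.012),4))
print(k,np.round(fitcircle(P,im,*OBJ[k],T),4))
E
python3 look.py w4 .018 .0183 ss
```

```text
[ 0.61358576 -0.06636198  0.13222274] [-3.13921989 -0.00630554 -0.31675845] 0.03582496933686543
held [ 0.6136 -0.066   0.4902]
ss [ 0.6138 -0.0632  0.576 ]
```

View pics/w4.png

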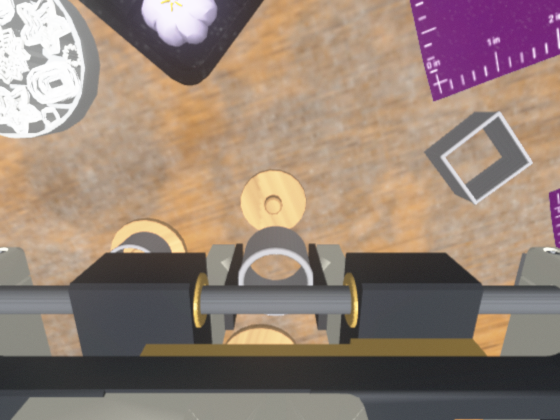

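The held small ring is at (275,275) and its stand at (273,203). They are about 3 mm apart in plan. Lowering.

Call:
play_rows(
  targets=[
    [0, 0.005, 0, 0.001, 0.003, -0.03, 0.3],
    [0, 0, 0, 0, 0, -0.03, 0.3],
    [0, 0, 0, 0, 0, -0.01, 0.3],
    [0, 0, 0, 0, 0, 0, 0.3],
  ],
)

```text
t: 10.15
eef_pos: [0.6157, -0.0594, 0.0621]
ee_rot: [-3.139, -0.004, -0.314]
force: [0.5, -0.2, 0.1]
width: 0.0358
```

Call:
play_rows(
  targets=[
    [0, 0.003, 0, -0.0015, -0.004, -0.01, 0.3],
    [0, 0, 0, 0, 0, -0.005, 0.3],
    [0, 0, 0, 0, 0, 0, 0.3],
  ],
)

```text
t: 10.52
eef_pos: [0.6155, -0.063, 0.0484]
ee_rot: [-3.139, -0.004, -0.312]
force: [-0.3, 0.2, -1.2]
width: 0.0362
```

Call:
play_rows(
  targets=[
    [0, 0, 0, -0.001, 0, -0.012, 0.3],
    [0, 0, 0, 0, 0, -0.006, 0.3],
    [0, 0, 0, 0, 0, 0, 0.3],
  ],
)

```text
t: 10.9
eef_pos: [0.6145, -0.0631, 0.0295]
ee_rot: [-3.139, -0.005, -0.313]
force: [1.3, -0.7, -0.9]
width: 0.0358
```

Call:
play_rows(
  targets=[
    [0, 0, 0, 0, 0, -0.0025, 0.3],
    [0, 0, 0, 0, 0, 0, 0.3],
    [0, 0, 0, 0, 0, 0, 0.75],
    [0, 0, 0, 0, 0, 0, 0.75],
    [0, 0, 0, 0, 0, 0, 0.75],
    [0, 0, 0, 0, 0, 0.03, 0.75],
    [0, 0, 0, 0, 0, 0.04, 0.95],
    [0, 0, 0, 0, 0, 0.04, 0.95],
  ],
)

```text
t: 11.9
eef_pos: [0.6124, -0.0634, 0.1367]
ee_rot: [-3.142, 0.001, -0.313]
force: [0.8, 0.7, 0.2]
width: 0.0799
```

Call:
play_rows(
  targets=[
    [0, 0.004, 0, -0.038, -0.02, 0, 0.95],
    [0, 0, 0, -0.039, -0.02, 0, 0.95],
    [0, 0, 0, -0.039, -0.02, 0, 0.95],
    [0, 0, 0, -0.036, -0.019, 0, 0.95],
    [0, 0, 0, 0, 0, 0, 0.95],
  ],
)

```text
t: 12.52
eef_pos: [0.4584, -0.1438, 0.1415]
ee_rot: [-3.139, -0.004, -0.312]
force: [0.9, 0.1, 0.1]
width: 0.0832
```

Run:
```python
from h import *
s=get_state(); im,d=grab_frame("wrist"); cv2.imwrite("pics/w5.png",im)
T=wristT(s);P=camera_params("wrist"); print(s["eef_pos"],s["ee_rot"],s["width"])
print("rl",fitcircle(P,im,.461,-.1424,.032,.030,"rim",T,rng=.012))
print("rs placed",fitcircle(P,im,.6145,-.0636,.040,.018,"rim",T,rng=.012))
```

```text
[ 0.45844157 -0.14381891  0.14150393] [-3.13897633 -0.00395142 -0.31154061] 0.08317442998336745
rl (0.46040000000000003, -0.1422, 0.8484079241752625)
rs placed (0.6141000000000001, -0.062400000000000004, 0.7299272418022156)
```

View pics/w5.png

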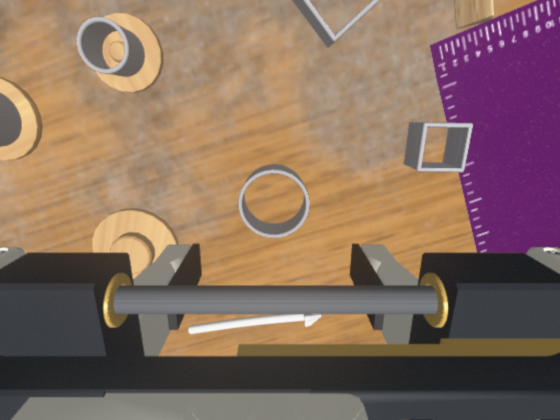

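Small is on its stand (wrist view 103,45) and the large ring is at (274,202). Descending on it.

Call:
play_rows(
  targets=[
    [0, 0.003, 0, 0.002, 0.0015, -0.04, 0.98],
    [0, 0, 0, 0, 0, -0.04, 0.98],
    [0, 0, 0, 0, 0, 0, 0.98],
  ],
)

```text
t: 12.95
eef_pos: [0.4662, -0.1412, 0.0618]
ee_rot: [-3.138, -0.008, -0.31]
force: [0.2, -0.4, 0.4]
width: 0.086
```

Call:
play_rows(
  targets=[
    [-0.003, 0.007, 0, -0.004, -0.001, 0, 0.98],
    [0, 0, 0, 0, 0, -0.01, 0.98],
    [0, 0, 0, 0, 0, 0, 0.98],
  ],
)

```text
t: 13.32
eef_pos: [0.465, -0.1418, 0.0542]
ee_rot: [3.141, -0.006, -0.308]
force: [0.5, 0.3, -0.0]
width: 0.0857
```

Call:
play_rows(
  targets=[
    [0, 0, 0, -0.005, 0, -0.01, 0.98],
    [0, 0, 0, 0, 0, -0.015, 0.98],
    [0, 0, 0, 0, 0, 0, 0.98],
  ],
)

```text
t: 13.7
eef_pos: [0.4598, -0.1418, 0.029]
ee_rot: [-3.141, -0.008, -0.308]
force: [0.6, -0.8, -0.4]
width: 0.0859
```

Call:
play_rows(
  targets=[
    [0, 0, 0, 0.001, 0, -0.011, 0.98],
    [0, 0, 0, 0, 0, 0, 0.98],
    [0, 0, 0, 0, 0, 0, 0.6],
    [0, 0, 0, 0, 0, 0, 0.6],
    [0, 0, 0, 0, 0, 0, 0.6],
    [0, 0, 0, 0, 0, 0, 0.6],
  ],
)

```text
t: 14.45
eef_pos: [0.4613, -0.1418, 0.0183]
ee_rot: [-3.141, -0.009, -0.308]
force: [0.5, -0.1, -1.1]
width: 0.0601
```

Call:
play_rows(
  targets=[
    [0, 0, 0, 0, 0, 0, 0.6],
    [0, 0, 0, 0, 0, 0.02, 0.6],
    [0, 0, 0, 0, 0, 0.04, 0.6],
    [0, 0, 0, 0, 0, 0.03, 0.6],
    [0, 0, 0, -0.003, 0.045, 0, 0.6],
    [0, 0, 0, -0.003, 0.05, 0, 0.6],
    [0, 0, 0, -0.003, 0.045, 0, 0.6],
    [0, 0, 0, 0, 0, 0, 0.6],
  ],
)

```text
t: 15.45
eef_pos: [0.4512, 0.0016, 0.1114]
ee_rot: [-3.139, -0.009, -0.311]
force: [0.5, 1.0, -1.1]
width: 0.0605
```

```bash
python3 look.py w6 .030 .0183 sl
```

```text
[0.45118357 0.00164855 0.11142644] [-3.13945846 -0.00921037 -0.3114179 ] 0.06047112993086385
held [0.4506 0.0022 0.6005]
sl [0.4504 0.0044 0.3063]
```

View pics/w6.png

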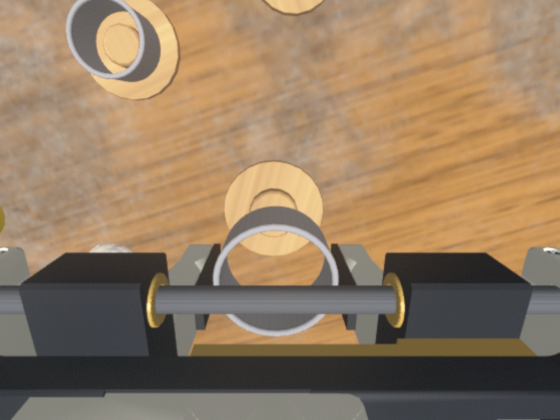

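The large ring is held at (276,278) and its stand is at (274,207). They are about 2 mm apart in plan. Lowering.

Call:
play_rows(
  targets=[
    [0, 0, 0, 0, 0.002, -0.03, 0.6],
    [0, 0, 0, 0, 0, -0.02, 0.6],
    [0, 0, 0, 0, 0, 0, 0.6],
  ],
)

```text
t: 15.88
eef_pos: [0.4511, 0.0011, 0.0604]
ee_rot: [-3.14, -0.009, -0.313]
force: [-0.3, -0.7, -0.9]
width: 0.0601
```

Call:
play_rows(
  targets=[
    [0, 0, 0, 0, 0.003, -0.01, 0.6],
    [0, 0, 0, 0, 0, -0.005, 0.6],
    [0, 0, 0, 0, 0, 0, 0.6],
  ],
)

```text
t: 16.25
eef_pos: [0.4519, 0.0035, 0.0457]
ee_rot: [-3.139, -0.011, -0.315]
force: [-1.0, 0.1, -1.1]
width: 0.0604
```

Call:
play_rows(
  targets=[
    [0, 0, 0, -0.001, 0, -0.01, 0.6],
    [0, 0, 0, 0, 0, -0.006, 0.6],
    [0, 0, 0, 0, 0, 0, 0.6],
  ],
)

```text
t: 16.62
eef_pos: [0.4512, 0.0036, 0.0291]
ee_rot: [-3.138, -0.011, -0.315]
force: [-0.0, 0.0, -1.1]
width: 0.0602
```

Call:
play_rows(
  targets=[
    [0, 0, 0, 0, 0, -0.0025, 0.6],
    [0, 0, 0, 0, 0, 0, 0.6],
    [0, 0, 0, 0, 0, 0, 0.95],
    [0, 0, 0, 0, 0, 0, 0.95],
    [0, 0, 0, 0, 0, 0, 0.95],
    [0, 0, 0, 0, 0, 0.03, 0.95],
    [0, 0, 0, 0, 0, 0.04, 0.95],
    [0, 0, 0, 0, 0, 0.04, 0.95],
    [0, 0, 0, 0, 0, 0.05, 0.95],
    [0, 0, 0, 0.02, 0.04, 0.04, 0.95],
    [0, 0, 0, 0.02, 0.05, 0.02, 0.95],
    [0, 0, 0, 0.02, 0.05, 0, 0.95],
  ],
)

```text
t: 18.12
eef_pos: [0.5101, 0.1441, 0.2564]
ee_rot: [-3.135, -0.013, -0.319]
force: [0.8, -0.4, 0.2]
width: 0.0836
```

Call:
play_rows(
  targets=[
    [0, 0, 0, -0.01, 0.055, 0, 0.95],
    [0, 0, 0, -0.015, 0.055, 0, 0.95],
    [0, 0, 0, -0.02, 0.055, 0, 0.95],
    [0, 0, 0, -0.03, 0.05, 0, 0.95],
    [0, 0, 0, -0.03, 0.05, 0, 0.95],
    [0, 0, 0, 0, 0, 0, 0.95],
  ],
)

```text
t: 18.88
eef_pos: [0.4013, 0.4204, 0.2558]
ee_rot: [-3.135, -0.013, -0.318]
force: [0.0, -1.0, -0.3]
width: 0.083
```

Run:
```python
from h import *
print(get_state()["eef_pos"])
old=cv2.imread("pics/top0.png")
for n in("top","scene"):
  im,d=grab_frame(n); cv2.imwrite(f"pics/{n}9.png",im); P=camera_params(n)
  for a,b in(("rs","ss"),("rm","sm"),("rl","sl")):
    x,y=OBJ[b][:2]
    print(n,a,"at",np.round(fitcircle(P,im,x,y,.040,OBJ[a][3],"rim",rng=.015),4),"stand", [x,y])
  if n=="top":
    print("sq diff",[float(cv2.absdiff(im[v-20:v+20,u-20:u+20],old[v-20:v+20,u-20:u+20]).mean()) for u,v in((377,166),(401,218))])
    cv2.imwrite("pics/t9c.png",cv2.resize(im[130:280,130:430],(800,400),interpolation=cv2.INTER_CUBIC))
  else: cv2.imwrite("pics/s9c.png",cv2.resize(im[130:290,130:430],(800,427),interpolation=cv2.INTER_CUBIC))
```

```text
[0.40131664 0.42037721 0.25578936]
top rs at [ 0.6156 -0.0634  0.6375] stand [0.615, -0.064]
top rm at [0.6032 0.0658 0.6121] stand [0.603, 0.066]
top rl at [0.4522 0.0038 0.6289] stand [0.452, 0.004]
sq diff [2.0529166666666665, 2.305625]
scene rs at [ 0.6144 -0.0626  0.4162] stand [0.615, -0.064]
scene rm at [0.602  0.0662 0.4331] stand [0.603, 0.066]
scene rl at [0.4506 0.0042 0.5194] stand [0.452, 0.004]
```

View pics/t9c.png

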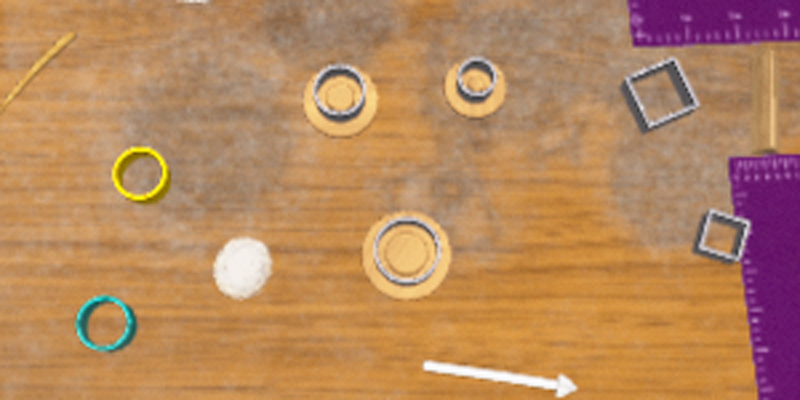

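View pics/s9c.png

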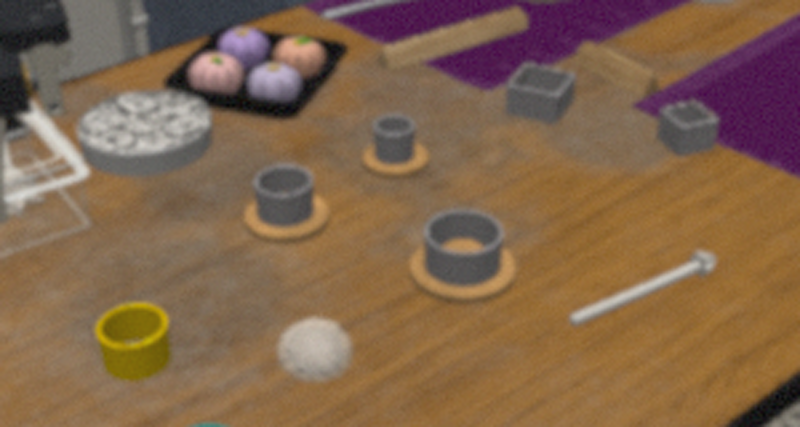

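Both views show all three rings level and centred on their stands, with the squares where they were. Handing in.

```bash
python3 -c "
from station import *
print(job_done())"
```

```text
the job is handed in; nothing more can be done
None
```

I put the three grey round cutters on the stands of their own size, let them go, backed the arm off and handed the job in at about 19 s.

- **Centring:** Fits of the ring rims in the top and scene images, assuming the seated height, put each ring's centre within 2 mm of its stand's centre. The limit is 10 mm.
- **Level and seated:** Both final pictures show the rings level and round their bosses. I judged this by eye and did not measure tilt or height.
- **Square cutters:** They look unmoved; the top image around them matches the first one apart from slight image noise. I did not touch the turquoise and yellow rings.
- **Disagreements:** The top and scene cameras differed by up to 2 mm throughout, in line with the stated calibration. In one carried-ring look the top-camera fit scored very low, with the gripper probably in the way, so I used the wrist camera there. An early try at fitting the stand bosses gave positions too far off to use, so I took the stand centres from the disc outlines.

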